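# Start the hand bolt of the drying rack

### The arm

A 7-joint arm with a two-finger parallel gripper is mounted at the origin on the work surface. World frame = base frame: x ahead of the robot, y to its left, z up, the work surface at z = 0. Lengths are in mm, angles in rad, forces in N, time in s.
With the tool pointing down it reaches from about 425 to 950 mm from the base axis. Payload 16.7 kg.
Tool frame: the origin (TCP) lies midway between the tips of the shut fingers; the grasp point (between the pads) lies 19 mm behind it; z points along the fingers, y is the direction in which the jaws open and shut (so a half turn about z gives the same grasp; the last joint's range is limited). The gripper opens to 94 mm and grips with 3 to 60 N. Pads are 16 mm wide; open, the fingers measure 119 mm over their backs; the gripper's body (75 mm by 177 mm) begins 78 mm behind the grasp point.
Start: joints at [-0.149, 0.426, 0.074, 1.606, -0.034, 1.111, -0.067], TCP at [674.962, -0.018, 205.467] pointing down, gripper open.
Joint ranges: [-2.85, 2.85], [-0.5, 2.14], [-1.23, 1.37], [0.21, 2.46], [-1.02, 4.16], [0.16, 2.05], [-2.73, 2.73]. Speed limits (rad/s): [1.89, 1.89, 2.39, 2.39, 3.01, 3.01, 3.01].

### API

Orientations are given as [roll, pitch, yaw] about the fixed x, y, z axes, in that order (R = Rz(yaw) Ry(pitch) Rx(roll)).
In Python, from bench import robot, vision, finish_job gives the robot as it stands.
- The arm moves only by the tool drive_tool, never from a script. Its argument "series" is a list that holds one entry, the list of rows, each a list of 6 numbers: the shift along the tool's x, y, z in cm, then the turn, a rotation vector about the tool's x, y, z in rad. A call has 1 to 8 rows; each row shifts and turns the commanded pose from where the row before left it, along the tool's axes as they then stand; what a row does not reach is not made up. A row lasts 1/10 s, in which the tool goes at most 50 mm and 8.59 degrees, less where a joint would pass 70% of its speed; a pose out of reach is approached as far as the arm can. A call is refused whole if a number of a shift passes 5 or a number of a turn 0.15, either way. A call with a gripper value outside its range is refused whole. "hand" is the opening, from 0 (shut) to 1 (fully open), set as the call begins (left out, the last holds). The fingers move at their own pace and stop on an object; "newtons" is the grip in N (left out, the last holds). Time passes only in rows, so rows that do not move let the fingers close. It gives the time, the measured TCP pose, the force and the opening at its end, in the units of the state.
- robot.observe(): the state, without advancing time (a new reading comes with each control period).
- vision.grab_frame(name): name is "scene" or "side" or "wrist"; returns a dict with "img" (400x640x3 uint8, red, green, blue), "camera_matrix" (3x3 intrinsics, pixels), "k1" (the pictures are not rectified: a ray, as slopes to the right and down, at radius r is drawn at 1 + k1 r^2 times it, then the intrinsics apply), "R" (3x3) and "t" (3): a world point X has camera coordinates R X + t; the wrist camera has in their place "tool_from_camera" (4x4, takes a point from camera to tool coordinates, whose origin is the TCP and whose axes are the flange's). Camera axes: x right, y down, z forward; pixel columns grow to the right and rows downward; lengths in mm; the calibration is good to about 2 mm. A picture is of the moment at which its call begins: read the wrist's pose just before it. There is no depth.
- finish_job(): hands the job in, once; it reports no verdict.
The state is a dict: "time_s": time; "q": joint angles; "joint_vel": joint speeds; "effort": joint torques, N m; "eef_pos": TCP position; "ee_rot": TCP orientation; "ft_force": force on the tool from outside, world axes, zero at the start; "torque": the same for the moment, N m; "width": opening from 0.0 (shut) to 1.0 (fully open).
Only numpy, scipy, OpenCV 4.12 (cv2) and the standard library are available. Lean on these libraries where they do the work, as an engineer would, in place of code of your own. Each camera call takes 0.05 s, during which the arm holds its last target.

### The job

The drying rack on the bench is fastened with two hand bolts. One is already screwed down; the other is only standing loose in the mouth of its pillar, with its head noticeably higher. Without lifting it out, turn that loose bolt backward (anticlockwise seen from above) until it drops into its thread, then turn it forward (clockwise) one full turn so that it is started, and finish with the gripper still holding its head; leave the glassware and other things on the bench where they are.

Things in the scene. Friction and masses are not known exactly. Their poses are not given: they have to be found in the camera images.
- bolt: the loose black plastic hand bolt, upright in its pillar, 90 mm long, 0.1 to 0.2 kg. Origin at the centre of its lower tip, z up its axis; 35 mm above the bench at the start. Shaft 23 mm diameter. Two thread lugs stick out along +x and -x to 17 mm from the axis, undersides 30 mm above the origin; they lie on the pillar's flat rim at the start
- bolt_head (a point): centre of the loose bolt's head, 76 mm above its lower tip. The head is round, finely ribbed, 40 mm diameter, 28 mm tall (14 mm above and below this point); grip it from above at any yaw. Turned backward (anticlockwise from above) the bolt stays level for 0.8 to 2.1 rad; then its lugs come over two gaps that leave about 0.35 rad of turn, and it can sink 7 mm
- bolt_lug (a point): underside of the +x lug, 15 mm from the bolt's axis. In the gap the bolt sinks 7 mm by itself if let loose; gripped firmly, it needs the gripper to go down with it. From there the thread is right-handed: clockwise turning takes it down 14 mm a turn (lower tip 28 mm above the bench when dropped, about 14 mm after one turn, lowest 6 mm), 1 to 2 mm axial play; it stays put when let go
- socket_rim (a point): point on the axis of the loose bolt's pillar, at the height of its flat rim, 65 mm above the bench. The pillar is a fixed white plastic threaded boss, 60 mm outer diameter. Two stops rise 5 mm above the rim: they block the lugs just behind the gaps, and forward of the starting place
- rack: fixed grey foot plate of the drying rack, 270 x 260 x 6 mm. Origin on the bench, halfway between the two pillars, which stand at y = +75 mm and y = -75 mm; x points to the two upright drying pegs 165 mm behind the pillars, each covered by an upturned cup up to 100 mm tall
- bolt_b: the other hand bolt, same shape, already screwed down in the other pillar: leave it. Its head top is 98 mm above the bench (the loose one: 125 mm at the start). Origin at the lower tip
- cup_left: upturned glass cup, 72 mm diameter, 95 mm tall, loose over a drying peg of the rack; origin at the centre of its rim, on the plate; leave it
- cup_right: upturned clear plastic cup, 66 mm diameter, 100 mm tall, loose over the other drying peg; origin at the centre of its rim, on the plate; leave it
- stopper: black rubber stopper, 32 mm diameter, 25 mm tall, standing on the plate between the two pillars; origin under its centre; leave it
- flask: conical glass flask, 84 mm diameter, 130 mm tall, on the bench at the right; origin under its centre; leave it
- reagent: amber bottle, 70 mm diameter, 150 mm tall, on the bench at the left; origin under its centre; leave it
- jar: white plastic jar, 68 mm diameter, 85 mm tall, on the bench at the left; origin under its centre; leave it
- cylinder: slim glass measuring cylinder, 60 mm foot, 170 mm tall, on the bench at the right; origin under its centre; leave it

How it is judged (in metres and radians):
On the way, in this order (a step that is already met when the one before it is completed fails the run):
1. the loose bolt has been turned backward until it dropped into its thread (height (world z) of bolt between 0.024 and 0.0312 m and horizontal distance between bolt and socket_rim below 0.004 m and angle between bolt's own z axis and vertical below 0.12 rad), for 0.1 s.
2. the bolt has been turned forward one turn (height (world z) of bolt between 0.0105 and 0.0175 m and horizontal distance between bolt and socket_rim below 0.004 m and angle between bolt's own z axis and vertical below 0.12 rad), for 0.1 s.
At the end, for the whole second after the job is handed in: The bolt stands upright (within 0.12 rad) and centred (4 mm) in its pillar, one turn (within a quarter turn) into the thread: its lower tip 10.5 to 17.5 mm above the bench; it is still, and the fingers still hold it (over 2 N) (all of step 2 and contact force between the fingers and bolt above 2 N and linear speed of bolt below 0.01 m/s and angular speed of bolt below 0.15 rad/s); the arm keeps its last pose, push and grip.
It fails at once if the loose bolt was lifted over the stops or out of its pillar (height (world z) of bolt above 0.0395 m).
It fails at once if glassware or another thing on the bench was knocked over or pushed away (distance of any of cup_left, cup_right, stopper, flask, reagent, jar, cylinder from where it was at the start of the episode above 0.02 m or angle between any of cup_left, cup_right, stopper, flask, reagent, jar, cylinder's own z axis and vertical above 0.4 rad).
It also fails if it takes over 64 s, if anything falls off the work surface, if the arm or the gripper's body presses on something with over 40 N, if the wrist force passes 120 N, or if a joint passes its speed limit or range.

## Working session

There is one attempt and no reset: what is moved stays moved. The work goes in short steps, Python scripts to look and compute and a tool call to move; the robot and the scene stay as the last step left them, time stands still between calls to the robot, and variables do not carry over. Pictures are saved under pics/ and viewed, and the job is handed in when it is done.

Besides the shell and the picture viewer there is one more tool, called after ">>>" in YAML: its name, and indented under it one key for each argument. drive_tool: Moves the arm, as the interface text tells. Its arguments: {"type":"object","properties":{"series":{"type":"array"},"hand":{"type":"number"},"newtons":{"type":"number"}},"required":["series"]}

```bash
mkdir -p pics; ls; python3 - <<'E'
from bench import robot, vision
import cv2
print(robot.observe())
for n in ["scene","side","wrist"]:
    f=vision.grab_frame(n)
    cv2.imwrite(f"pics/{n}0.png",f["img"][:,:,::-1])
    print({k:v for k,v in f.items() if k!="img"})
E
```

```text
pics
{'time_s': 0.0, 'q': array([-0.1495099 ,  0.42669532,  0.07380789,  1.60662333, -0.03410178,
        1.1107949 , -0.06709965]), 'joint_vel': array([-0.00030789,  0.00027303, -0.00149551, -0.00210928,  0.00093331,
        0.00014394, -0.00044695]), 'effort': array([-4.09355038e-03, -9.35844111e+01,  3.66462663e+00, -4.54201269e+01,
       -4.89189907e-02,  2.02478352e-02, -6.48899413e-05]), 'eef_pos': array([6.74552838e+02, 2.89699095e-03, 2.04791598e+02]), 'ee_rot': array([-3.14033159e+00,  7.15585125e-05,  1.57081282e+00]), 'ft_force': array([0.19866905, 0.06279669, 0.40156838]), 'torque': array([-0.01274229, -0.02118653,  0.01267221]), 'width': 0.9988477991925937}
{'camera_matrix': array([[464.20896784,   0.        , 325.39096717],
       [  0.        , 464.20896784, 198.9036919 ],
       [  0.        ,   0.        ,   1.        ]]), 'k1': -0.04169045389631381, 'R': array([[ 0.7928745 ,  0.60937327, -0.00377548],
       [ 0.41622405, -0.54606648, -0.72702747],
       [-0.44509277,  0.57487009, -0.686598  ]]), 't': array([-465.82760872, -171.94251115, 1543.00787226])}
{'camera_
[... 264 characters left out ...]
4, -0.66037811, -0.70616606],
       [ 0.23064697,  0.66768573, -0.70781194]]), 't': array([-547.07903793,  218.78987927, 1178.99822022])}
{'camera_matrix': array([[331.0881714 ,   0.        , 319.23237937],
       [  0.        , 331.0881714 , 194.82610167],
       [  0.        ,   0.        ,   1.        ]]), 'k1': 0.01248329461007029, 'tool_from_camera': array([[ 2.28782615e-04, -9.60838593e-01, -2.77108547e-01,
         8.09004036e+01],
       [ 9.99999756e-01,  4.02930259e-04, -5.71503065e-04,
        -2.76463269e-01],
       [ 6.60777619e-04, -2.77108348e-01,  9.60838450e-01,
        -1.80197055e+02],
       [ 0.00000000e+00,  0.00000000e+00,  0.00000000e+00,
         1.00000000e+00]])}
```

View pics/scene0.png

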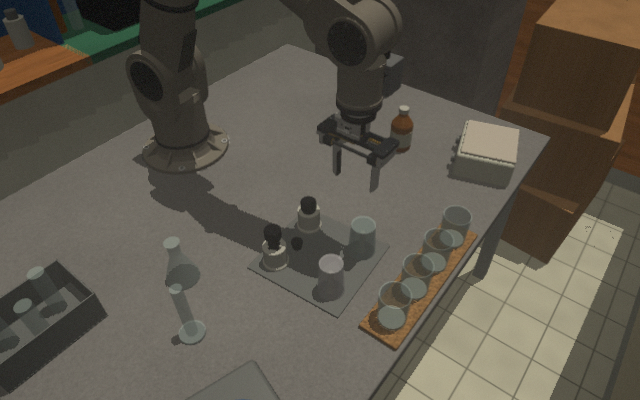

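View pics/side0.png

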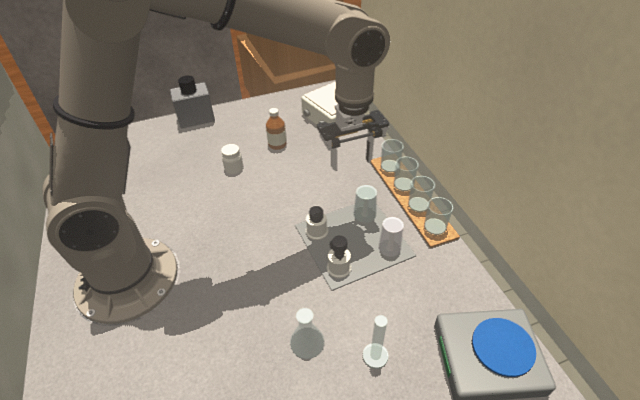

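View pics/wrist0.png

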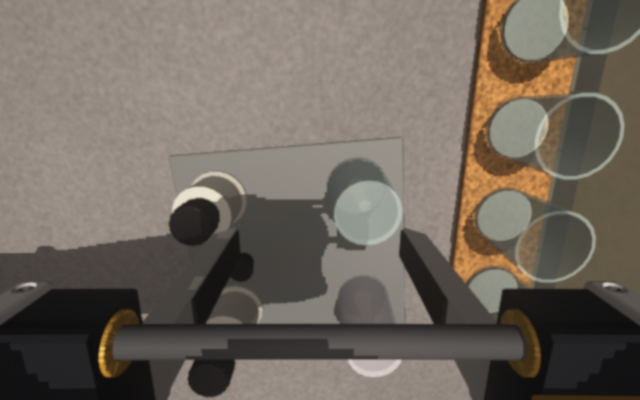

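The loose bolt is the one at scene (273,238), side (339,250), wrist (210,375). I'll enlarge those regions so I can measure it.

```bash
cat > h.py <<'E'
import numpy as np, cv2
def und(f,u,v):
    K=f["camera_matrix"];p=np.array([[[u,v]]],float)
    return cv2.undistortPoints(p,K,np.array([f["k1"],0,0,0.]))[0,0]
def ray(f,u,v,T=None):
    s=und(f,u,v);d=np.array([s[0],s[1],1.])
    if T is None:
        R=f["R"];return -R.T@f["t"],R.T@d/np.linalg.norm(d)
    M=T@f["tool_from_camera"];return M[:3,3],M[:3,:3]@d/np.linalg.norm(d)
def plane(o,d,z): return o+d*(z-o[2])/d[2]
def tri(rs):
    A=np.zeros((3,3));b=np.zeros(3)
    for o,d in rs:
        P=np.eye(3)-np.outer(d,d);A+=P;b+=P@o
    x=np.linalg.solve(A,b)
    return x,[np.linalg.norm((np.eye(3)-np.outer(d,d))@(x-o)) for o,d in rs]
def tcp(s):
    from scipy.spatial.transform import Rotation as R
    T=np.eye(4);T[:3,:3]=R.from_euler('xyz',s["ee_rot"]).as_matrix();T[:3,3]=s["eef_pos"];return T
E
python3 - <<'E'
import cv2,numpy as np
a=cv2.imread('pics/scene0.png')[190:310,235:395];b=cv2.imread('pics/side0.png')[180:300,280:440]
cv2.imwrite('pics/z0.png',np.vstack([cv2.resize(x,None,fx=2.5*2,fy=2.5,interpolation=2)[:, :] if 0 else cv2.resize(x,(400*1,300),interpolation=2) for x in (a,b)]))
for n,box in (("scene",(255,215,300,275)),("side",(320,230,360,285))):
    im=cv2.imread(f'pics/{n}0.png');x0,y0,x1,y1=box
    m=(im[y0:y1,x0:x1].max(2)<60).astype(np.uint8)
    c,l,s,ce=cv2.connectedComponentsWithStats(m)
    print(n,[(s[i][:].tolist(),(ce[i]+[x0,y0]).round(1).tolist()) for i in range(1,c) if s[i][4]>20])
    for r in range(y0,y1,1):
        xs=np.where(m[r-y0])[0]
        if len(xs): print(r,xs.min()+x0,xs.max()+x0,len(xs))
E
```

```text
scene [([8, 9, 19, 26, 365], [272.4, 235.6]), ([35, 21, 10, 16, 118], [295.3, 243.2])]
224 268 274 7
225 267 277 11
226 265 278 14
227 265 279 15
228 264 280 17
229 264 280 17
230 263 292 19
231 263 288 19
232 263 281 19
233 264 281 18
234 264 281 18
235 264 281 18
236 264 296 20
237 264 299 24
238 265 299 24
239 265 299 24
240 266 299 23
241 268 299 22
242 268 299 21
243 268 299 21
244 268 299 21
245 268 299 19
246 269 299 18
247 269 299 18
248 268 299 19
249 269 299 14
250 294 298 5
251 296 298 2
253 290 290 1
264 261 261 1
side []
247 332 332 1
248 344 345 2
249 334 344 2
250 343 343 1
253 343 343 1
255 336 342 2
256 337 342 2
257 338 338 1
258 340 340 1
```

View pics/z0.png

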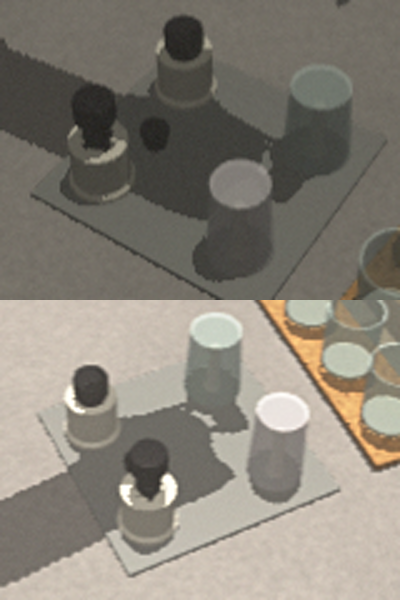

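```bash
python3 - <<'E'
import cv2,numpy as np
from h import *
from bench import vision,robot
im=cv2.imread('pics/side0.png');m=(im.max(2)<105)
for r in range(232,266):
    xs=[x for x in range(322,360) if m[r,x]]
    if xs: print(r,xs[0],xs[-1],len(xs))
E
```

```text
235 337 341 5
236 334 343 10
237 333 345 13
238 333 346 14
239 332 346 15
240 331 347 17
241 330 347 18
242 329 347 19
243 329 347 19
244 329 347 19
245 329 347 19
246 329 347 19
247 329 347 19
248 330 348 19
249 333 349 14
250 333 350 13
251 334 343 10
252 334 343 10
253 334 343 10
254 334 343 10
255 335 343 9
256 335 352 10
257 326 342 8
258 326 351 7
259 339 340 2
261 351 351 1
```

```bash
python3 - <<'E'
from h import *
from bench import vision,robot
s=vision.grab_frame("scene");d=vision.grab_frame("side");w=vision.grab_frame("wrist");T=tcp(robot.observe())
print("loose", tri([ray(s,272,232.3),ray(d,338,243.2)]))
print("scene z111",plane(*ray(s,272,232.3),111),"side",plane(*ray(d,338,243.2),111))
print("wrist top 125",plane(*ray(w,212,378,T),125))
# column-plane solve at z=111
from scipy.optimize import fsolve
def pr(f,X):
    c=f["R"]@X+f["t"];q=c[:2]/c[2];q=q*(1+f["k1"]*(q@q));K=f["camera_matrix"];return K[0,0]*q+K[:2,2]
sol=fsolve(lambda p:[pr(s,np.array([p[0],p[1],111]))[0]-272,pr(d,np.array([p[0],p[1],111]))[0]-338],[630,-80]);print(sol)
X=np.array([*sol,111]);print(pr(s,X),pr(d,X))
# extents of cylinder rows
a=np.linspace(0,6.28,60)
for f in(s,d):
    P=np.array([pr(f,np.array([sol[0]+20*np.cos(t),sol[1]+20*np.sin(t),z])) for t in a for z in(97,125)])
    print(P.min(0),P.max(0))
print("other scene",plane(*ray(s,308.5,205),84),"side",plane(*ray(d,316.5,214),84),"wrist top",plane(*ray(w,194,221,T),98))
print("cups scene",plane(*ray(s,363,224),100),plane(*ray(s,331,263),100),"wrist",plane(*ray(w,368,212,T),95),)
print("cups side",plane(*ray(d,366,192),95),plane(*ray(d,392.5,225),100))
print("stopper",plane(*ray(s,297,243),12),plane(*ray(w,241,267,T),25))
E
```

```text
loose (array([ 564.55577815, -178.37284396,  112.52891241]), [np.float64(1.5605166214849262), np.float64(1.5605166214849011)])
scene z111 [ 564.28589326 -179.24109608  111.        ] side [ 565.14707133 -175.27370718  111.        ]
wrist top 125 [ 570.54961796 -178.95832643  125.        ]
[ 563.79115507 -178.69739637]
[272.         232.07458308] [338.         244.29591504]
[263.08714637 222.01158316] [280.75284687 242.2174896 ]
[330.32757342 234.97820829] [345.76643099 253.68161084]
other scene [556.46457017 -31.88782355  84.        ] side [555.43865477 -32.12440998  84.        ] wrist top [558.73878327 -27.22904662  98.        ]
cups scene [716.85589626 -15.16866746 100.        ] [ 727.82860332 -160.95072802  100.        ] wrist [719.54149638 -19.41928038  95.        ]
cups side [720.69162109 -10.32718814  95.        ] [ 732.36738735 -160.90761521  100.        ]
stopper [ 574.35394206 -105.17506152   12.        ] [ 579.82044612 -113.84157574   25.        ]
```

>>> drive_tool:
  series:
    - [[-3,-1.8,0,0,0,0],[-3,-1.8,0,0,0,0],[-3,-1.8,0,0,0,0],[-3,-1.8,0,0,0,0],[-3,-1.8,0,0,0,0],[-2.8,-1.9,0,0,0,0],[0,0,0,0,0,0],[0,0,0,0,0,0]]
  hand: 1
  newtons: 30

```text
time_s: 1.1
eef_pos: [565.8, -178.5, 205.7]
ee_rot: [3.141, -0.0, 1.569]
ft_force: [0.6, -0.1, 0.1]
width: 1.001
```

```bash
python3 - <<'E'
from h import *
from bench import robot, vision
s=robot.observe();w=vision.grab_frame("wrist")
cv2.imwrite("pics/w1.png",w["img"][:,:,::-1]);np.save("T1",tcp(s))
print(s["eef_pos"],s["ee_rot"],s["q"])
E
```

```text
[ 565.76882411 -178.50832425  205.6803136 ] [ 3.14130454e+00 -6.32322095e-05  1.56932323e+00] [ 0.08720487  0.29329547  0.13497938  1.80020132 -0.04498852  1.05078363
  0.23736775]
```

View pics/w1.png

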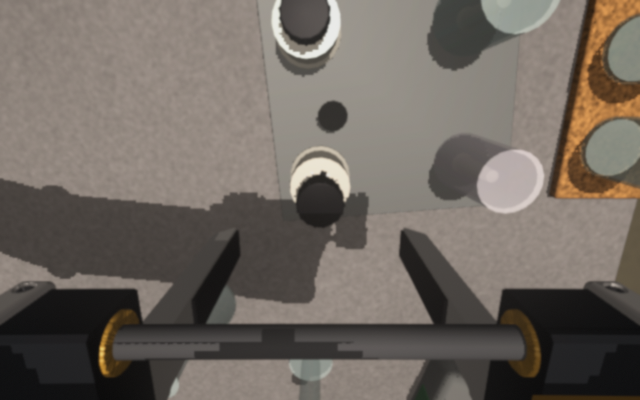

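The loose head is at about (320,203), between the fingers. bolt_b is at (304,18) and the stopper at (332,116). Next I'll measure the head top.

```bash
python3 - <<'E'
from h import *
from bench import robot, vision
s=robot.observe();w=vision.grab_frame("wrist");T=tcp(s)
sc=vision.grab_frame("scene");d=vision.grab_frame("side")
g=w["img"].max(2);m=(g[150:250,270:350]<42).astype(np.uint8)
c,l,st,ce=cv2.connectedComponentsWithStats(m)
for i in range(1,c):
    if st[i][4]>200: print(st[i]+[270,150,0,0,0],ce[i]+[270,150])
for v in range(165,235,4):
    xs=np.where(m[v-150])[0]; print(v,(xs.min()+270,xs.max()+270) if len(xs) else None)
print(plane(*ray(w,320.5,203.5,T),125))
print("b",plane(*ray(w,305,18,T),98),"stop",plane(*ray(w,332,116,T),25), "cupR", plane(*ray(w,510,181,T),100))
print("cyl",plane(*ray(sc,192,331),2),plane(*ray(d,376,355),2),"flask",plane(*ray(d,307,341),5))
E
```

```text
[297 203  45  25 595] [317.95798319 217.07731092]
165 None
169 None
173 None
177 (np.int64(320), np.int64(322))
181 (np.int64(309), np.int64(327))
185 (np.int64(304), np.int64(333))
189 (np.int64(301), np.int64(336))
193 (np.int64(299), np.int64(300))
197 None
201 None
205 (np.int64(297), np.int64(298))
209 (np.int64(298), np.int64(308))
213 (np.int64(298), np.int64(341))
217 (np.int64(300), np.int64(338))
221 (np.int64(304), np.int64(333))
225 (np.int64(309), np.int64(329))
229 None
233 None
[ 566.92876449 -179.25903851  125.        ]
b [554.69747479 -35.75418822  98.        ] stop [ 579.36705719 -113.602005     25.        ] cupR [ 734.48850435 -166.21121984  100.        ]
cyl [ 549.56618338 -445.00821595    2.        ] [ 557.06595225 -444.85315402    2.        ] flask [ 413.94279579 -354.07755058    5.        ]
```

>>> drive_tool:
  series:
    - [[0,0,2,0,0,0],[0,0,2,0,0,0],[0,0,2,0,0,0],[0,0,2,0,0,0],[0,0,1.5,0,0,0],[0,0,1.2,0,0,0],[0,0,0,0,0,0],[0,0,0,0,0,0]]

```text
time_s: 2.1
eef_pos: [566.2, -178.0, 98.8]
ee_rot: [3.141, 0.0, 1.571]
ft_force: [0.2, 0.6, 1.0]
width: 1.003
```

```bash
python3 - <<'E'
from h import *
from bench import robot, vision
s=robot.observe();w=vision.grab_frame("wrist");d=vision.grab_frame("side")
cv2.imwrite("pics/w2.png",w["img"][:,:,::-1]);cv2.imwrite("pics/d2.png",cv2.resize(d["img"][180:330,240:440,::-1],None,fx=3,fy=3))
print(s["eef_pos"],s["ft_force"])
E
```

```text
[ 566.21881754 -177.99852257   98.78100738] [0.19865158 0.56474582 0.9562364 ]
```

View pics/w2.png

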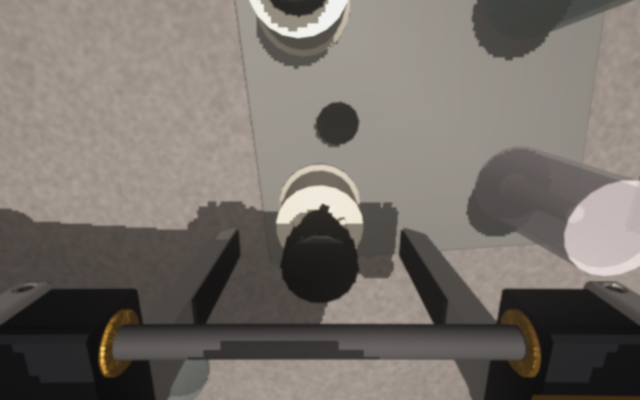

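View pics/d2.png

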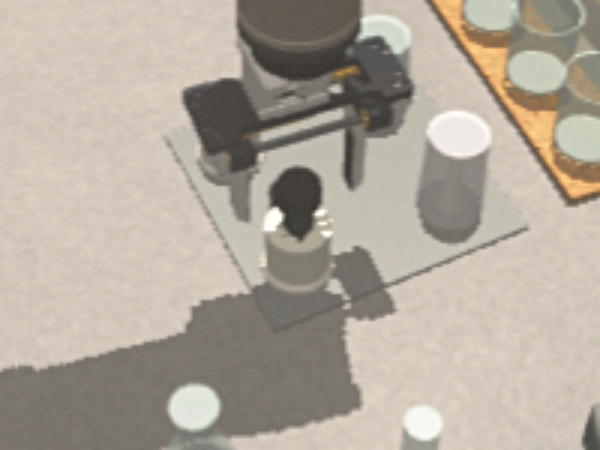

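The head spans columns 281–358, centred on the jaws, with its bottom edge at row 302. I'll check the offset along tool x.

```bash
python3 - <<'E'
from h import *
from bench import robot, vision
s=robot.observe();w=vision.grab_frame("wrist");T=tcp(s)
print(plane(*ray(w,319.7,264,T),125),plane(*ray(w,319.7,302,T),125),s["q"])
E
```

```text
[ 566.34825131 -178.99954093  125.        ] [ 566.36047683 -201.48389197  125.        ] [ 0.10070453  0.41146668  0.12053746  1.89329161 -0.06470655  0.83936892
  0.25439605]
```

>>> drive_tool:
  series:
    - [[-0.1,0,0,0,0,0],[0,0,0,0,0,0],[0,0,0,0,0,0],[0,0,0,0,0,0],[0,0,0,0,0,0],[0,0,0,0,0,0],[0,0,0,0,0,0],[0,0,0,0,0,0]]
  hand: 0
  newtons: 25

```text
time_s: 3.05
eef_pos: [566.0, -178.9, 98.4]
ee_rot: [-3.142, -0.0, 1.571]
ft_force: [0.7, -0.2, -0.1]
width: 0.419
```

```bash
python3 -c "
from bench import robot
s=robot.observe();print({k:s[k].round(3) if hasattr(s[k],'round') else s[k] for k in ('eef_pos','ft_force','torque','width','q')})"
```

```text
{'eef_pos': array([ 565.973, -178.946,   98.442]), 'ft_force': array([ 0.658, -0.184, -0.075]), 'torque': array([-0.039, -0.013,  0.023]), 'width': 0.4191045547361442, 'q': array([ 0.102,  0.413,  0.121,  1.893, -0.065,  0.839,  0.256])}
```

>>> drive_tool:
  series:
    - [[0,0,0.1,0,0,0],[0,0,0,0,0,-0.1],[0,0,0,0,0,-0.1],[0,0,0,0,0,0]]

```text
time_s: 3.45
eef_pos: [566.4, -179.3, 98.2]
ee_rot: [3.141, 0.0, 1.775]
ft_force: [-1.9, -0.2, 9.8]
width: 0.423
```

```bash
cat > o.py <<'E'
from bench import robot
s=robot.observe();print({k:s[k].round(3) if hasattr(s[k],'round') else s[k] for k in ('time_s','eef_pos','ee_rot','ft_force','torque','width','q')})
E
python3 o.py
```

```text
{'time_s': 3.45, 'eef_pos': array([ 566.423, -179.262,   98.202]), 'ee_rot': array([3.141, 0.   , 1.775]), 'ft_force': array([-1.869, -0.179,  9.796]), 'torque': array([0.009, 0.391, 0.054]), 'width': 0.42256378799388744, 'q': array([ 0.139,  0.412,  0.074,  1.891, -0.04 ,  0.839,  0.438])}
```

>>> drive_tool:
  series:
    - [[0,0,0,0,0,-0.1],[0,0,0,0,0,-0.1],[0,0,0,0,0,-0.1],[0,0,0,0,0,-0.1],[0,0,0,0,0,0]]

```text
time_s: 3.95
eef_pos: [565.8, -179.8, 98.2]
ee_rot: [-3.141, 0.0, 2.174]
ft_force: [-3.6, -0.7, 12.4]
width: 0.423
```

```bash
python3 o.py
```

```text
{'time_s': 3.95, 'eef_pos': array([ 565.773, -179.797,   98.182]), 'ee_rot': array([-3.141,  0.   ,  2.174]), 'ft_force': array([-3.618, -0.719, 12.441]), 'torque': array([-0.431,  1.332,  0.11 ]), 'width': 0.4229143475171115, 'q': array([ 0.211,  0.412, -0.015,  1.887,  0.009,  0.843,  0.794])}
```

>>> drive_tool:
  series:
    - [[0,0,0,0,0,-0.1],[0,0,0,0,0,-0.1],[0,0,0,0,0,-0.1],[0,0,0,0,0,0]]

```text
time_s: 4.35
eef_pos: [565.4, -180.3, 98.2]
ee_rot: [-3.14, 0.0, 2.474]
ft_force: [-6.9, -2.5, 14.4]
width: 0.418
```

```bash
python3 o.py
```

```text
{'time_s': 4.35, 'eef_pos': array([ 565.41 , -180.289,   98.179]), 'ee_rot': array([-3.14 ,  0.   ,  2.474]), 'ft_force': array([-6.869, -2.483, 14.389]), 'torque': array([-0.963,  1.803,  0.08 ]), 'width': 0.41849521695422925, 'q': array([ 0.264,  0.413, -0.081,  1.884,  0.045,  0.847,  1.063])}
```

>>> drive_tool:
  series:
    - [[0.03,-0.05,0,0,0,0],[0,0,0,0,0,-0.1],[0,0,0,0,0,-0.1],[0,0,0,0,0,0]]

```text
time_s: 4.75
eef_pos: [565.1, -180.6, 98.2]
ee_rot: [-3.14, 0.001, 2.674]
ft_force: [-6.1, -4.0, 12.9]
width: 0.42
```

```bash
python3 o.py
```

```text
{'time_s': 4.75, 'eef_pos': array([ 565.095, -180.592,   98.178]), 'ee_rot': array([-3.140e+00,  1.000e-03,  2.674e+00]), 'ft_force': array([-6.117, -4.002, 12.894]), 'torque': array([-1.059,  1.429,  0.036]), 'width': 0.4199599426363933, 'q': array([ 0.3  ,  0.414, -0.125,  1.882,  0.069,  0.849,  1.242])}
```

>>> drive_tool:
  series:
    - [[0.03,-0.05,0,0,0,0],[0,0,0,0,0,-0.1],[0,0,0,0,0,-0.1],[0,0,0,0,0,0]]

```text
time_s: 5.15
eef_pos: [564.8, -180.8, 98.1]
ee_rot: [-3.141, 0.0, 2.874]
ft_force: [-3.7, -3.5, 10.0]
width: 0.424
```

```bash
python3 o.py
```

```text
{'time_s': 5.15, 'eef_pos': array([ 564.773, -180.768,   98.097]), 'ee_rot': array([-3.141,  0.   ,  2.874]), 'ft_force': array([-3.713, -3.478, 10.019]), 'torque': array([-0.948,  1.003,  0.059]), 'width': 0.4241447989437641, 'q': array([ 0.335,  0.416, -0.169,  1.881,  0.092,  0.851,  1.422])}
```

>>> drive_tool:
  series:
    - [[0.02,-0.03,0.02,0,0,0],[0,0,0,0,0,-0.1],[0,0,0,0,0,-0.1],[0,0,0,0,0,0]]

```text
time_s: 5.55
eef_pos: [564.5, -180.9, 97.6]
ee_rot: [-3.141, 0.0, 3.073]
ft_force: [-2.5, -5.6, 5.6]
width: 0.421
```

```bash
python3 o.py
```

```text
{'time_s': 5.55, 'eef_pos': array([ 564.528, -180.942,   97.612]), 'ee_rot': array([-3.141,  0.   ,  3.073]), 'ft_force': array([-2.508, -5.552,  5.579]), 'torque': array([-1.252,  0.568, -0.009]), 'width': 0.4214312187255583, 'q': array([ 0.37 ,  0.42 , -0.213,  1.88 ,  0.116,  0.854,  1.601])}
```

>>> drive_tool:
  series:
    - [[0,-0.03,0,0,0,-0.1],[0,0,0,0,0,0]]

```text
time_s: 5.75
eef_pos: [564.3, -181.1, 97.2]
ee_rot: [-3.141, -0.0, -3.112]
ft_force: [-2.5, -4.2, 0.8]
width: 0.419
```

>>> drive_tool:
  series:
    - [[0,0,0.1,0,0,0],[0,0,0,0,0,0]]

```text
time_s: 5.95
eef_pos: [564.2, -181.1, 96.1]
ee_rot: [-3.141, -0.001, -3.116]
ft_force: [-0.5, -4.1, -0.8]
width: 0.421
```

```bash
python3 o.py
```

```text
{'time_s': 5.95, 'eef_pos': array([ 564.195, -181.053,   96.059]), 'ee_rot': array([-3.141e+00, -1.000e-03, -3.116e+00]), 'ft_force': array([-0.484, -4.062, -0.814]), 'torque': array([-1.411,  0.31 ,  0.034]), 'width': 0.421005170886037, 'q': array([ 0.387,  0.423, -0.233,  1.88 ,  0.128,  0.853,  1.686])}
```

>>> drive_tool:
  series:
    - [[0,-0.02,0.1,0,0,-0.04],[0,0,0.1,0,0,0],[0,0,0.1,0,0,0],[0,0,0,0,0,0]]

```text
time_s: 6.35
eef_pos: [564.2, -181.1, 93.0]
ee_rot: [-3.141, -0.001, -3.076]
ft_force: [-1.4, -5.7, -0.6]
width: 0.422
```

```bash
python3 o.py
```

```text
{'time_s': 6.35, 'eef_pos': array([ 564.208, -181.117,   93.035]), 'ee_rot': array([-3.141e+00, -1.000e-03, -3.076e+00]), 'ft_force': array([-1.429, -5.703, -0.643]), 'torque': array([-1.483,  0.344, -0.003]), 'width': 0.4218385928998451, 'q': array([ 0.393,  0.428, -0.241,  1.881,  0.134,  0.849,  1.721])}
```

>>> drive_tool:
  series:
    - [[0,-0.03,0.1,0,0,0],[0,0,0.1,0,0,0],[0,0,0,0,0,0],[0,0,0,0,0,0]]

```text
time_s: 6.75
eef_pos: [564.3, -181.1, 91.3]
ee_rot: [-3.141, -0.001, -3.075]
ft_force: [-2.9, -6.4, 4.8]
width: 0.419
```

```bash
python3 o.py
```

```text
{'time_s': 6.75, 'eef_pos': array([ 564.334, -181.126,   91.294]), 'ee_rot': array([-3.141e+00, -1.000e-03, -3.075e+00]), 'ft_force': array([-2.879, -6.44 ,  4.759]), 'torque': array([-1.342,  0.851, -0.025]), 'width': 0.4186355523991175, 'q': array([ 0.393,  0.43 , -0.241,  1.882,  0.134,  0.845,  1.721])}
```

>>> drive_tool:
  series:
    - [[0.03,-0.05,-0.02,0,0,0.1],[0,0,0.02,0,0,0.1],[0,0,0.02,0,0,0.1],[0,0,0.02,0,0,0.1],[0,0,0.02,0,0,0.1],[0,0,0,0,0,0]]
  newtons: 35

```text
time_s: 7.35
eef_pos: [564.5, -180.4, 90.6]
ee_rot: [3.141, -0.0, 2.708]
ft_force: [-1.4, -0.5, -0.0]
width: 0.423
```

```bash
python3 o.py
```

```text
{'time_s': 7.35, 'eef_pos': array([ 564.455, -180.41 ,   90.55 ]), 'ee_rot': array([ 3.141, -0.   ,  2.708]), 'ft_force': array([-1.37 , -0.504, -0.026]), 'torque': array([-0.103,  0.194, -0.057]), 'width': 0.4231985769385976, 'q': array([ 0.304,  0.424, -0.13 ,  1.888,  0.072,  0.834,  1.275])}
```

>>> drive_tool:
  series:
    - [[0,0,0.03,0,0,0.1],[0,0,0.02,0,0,0.1],[0,0,0.025,0,0,0.1],[0,0,0.02,0,0,0.1],[0,0,0.025,0,0,0.1],[0,0,0.02,0,0,0.1],[0,0,0.025,0,0,0.1],[0,0,0,0,0,0]]

```text
time_s: 8.15
eef_pos: [564.8, -180.4, 89.0]
ee_rot: [3.141, -0.0, 2.011]
ft_force: [0.2, 1.6, 1.1]
width: 0.422
```

```bash
python3 o.py
```

```text
{'time_s': 8.15, 'eef_pos': array([ 564.752, -180.423,   88.997]), 'ee_rot': array([ 3.141, -0.   ,  2.011]), 'ft_force': array([0.231, 1.562, 1.14 ]), 'torque': array([ 0.414, -0.167, -0.017]), 'width': 0.42198997977282604, 'q': array([ 0.18 ,  0.422,  0.026,  1.897, -0.015,  0.822,  0.655])}
```

Forces are near zero and the tool height is following the thread pitch.

>>> drive_tool:
  series:
    - [[0,0,0.02,0,0,0.1],[0,0,0.025,0,0,0.1],[0,0,0.02,0,0,0.1],[0,0,0.025,0,0,0.1],[0,0,0.02,0,0,0.1],[0,0,0.025,0,0,0.1],[0,0,0.02,0,0,0.1],[0,0,0.02,0,0,0.1]]

```text
time_s: 8.95
eef_pos: [566.2, -180.3, 87.7]
ee_rot: [3.139, -0.001, 1.213]
ft_force: [8.4, 3.0, -0.8]
width: 0.421
```

```bash
python3 o.py
```

```text
{'time_s': 8.95, 'eef_pos': array([ 566.179, -180.3  ,   87.669]), 'ee_rot': array([ 3.139e+00, -1.000e-03,  1.213e+00]), 'ft_force': array([ 8.365,  3.041, -0.789]), 'torque': array([ 0.644, -2.011,  0.044]), 'width': 0.42076823272837544, 'q': array([ 0.035,  0.431,  0.21 ,  1.906, -0.121,  0.814, -0.049])}
```

>>> drive_tool:
  series:
    - [[0.04,0.06,0.03,0,0,0.1],[0,0,0.025,0,0,0.1],[0,0,0.02,0,0,0.1],[0,0,0.025,0,0,0.1],[0,0,0,0,0,0]]

```text
time_s: 9.45
eef_pos: [566.3, -180.2, 86.3]
ee_rot: [3.141, -0.001, 0.813]
ft_force: [5.1, 1.8, -2.3]
width: 0.42
```

```bash
python3 o.py
```

```text
{'time_s': 9.45, 'eef_pos': array([ 566.268, -180.202,   86.343]), 'ee_rot': array([ 3.141e+00, -1.000e-03,  8.130e-01]), 'ft_force': array([ 5.079,  1.797, -2.344]), 'torque': array([ 0.55 , -1.54 , -0.024]), 'width': 0.41987764332366034, 'q': array([-0.04 ,  0.441,  0.306,  1.91 , -0.178,  0.814, -0.397])}
```

>>> drive_tool:
  series:
    - [[0.02,0.03,0.02,0,0,0.1],[0,0,0.025,0,0,0.1],[0,0,0.02,0,0,0.1],[0,0,0.025,0,0,0.1],[0,0,0.02,0,0,0.1],[0,0,0.025,0,0,0.1],[0,0,0.02,0,0,0.1],[0,0,0,0,0,0]]

```text
time_s: 10.25
eef_pos: [566.8, -181.2, 85.0]
ee_rot: [3.141, -0.002, 0.113]
ft_force: [5.2, -1.6, 0.5]
width: 0.417
```

```bash
python3 o.py
```

```text
{'time_s': 10.25, 'eef_pos': array([ 566.84 , -181.163,   85.04 ]), 'ee_rot': array([ 3.141e+00, -2.000e-03,  1.130e-01]), 'ft_force': array([ 5.192, -1.575,  0.466]), 'torque': array([-0.396, -1.582, -0.015]), 'width': 0.4172529711916099, 'q': array([-0.169,  0.468,  0.478,  1.918, -0.288,  0.82 , -0.996])}
```

>>> drive_tool:
  series:
    - [[0.04,0.02,0.025,0,0,0.1],[0,0,0.02,0,0,0.1],[0,0,0.025,0,0,0.1],[0,0,0.02,0,0,0.1],[0,0,0.025,0,0,0.1],[0,0,0.02,0,0,0.1],[0,0,0.025,0,0,0.1],[0,0,0,0,0,0]]

```text
time_s: 11.05
eef_pos: [566.9, -182.1, 83.4]
ee_rot: [3.141, -0.002, -0.588]
ft_force: [4.2, -4.1, 1.4]
width: 0.421
```

```bash
python3 o.py; python3 - <<'E'
from bench import vision
import cv2
d=vision.grab_frame("side");cv2.imwrite("pics/d3.png",cv2.resize(d["img"][180:330,240:440,::-1],None,fx=3,fy=3))
E
```

```text
{'time_s': 11.05, 'eef_pos': array([ 566.852, -182.136,   83.443]), 'ee_rot': array([ 3.141e+00, -2.000e-03, -5.880e-01]), 'ft_force': array([ 4.204, -4.124,  1.435]), 'torque': array([-1.180e+00, -1.013e+00, -1.000e-03]), 'width': 0.42078594307926737, 'q': array([-0.297,  0.513,  0.656,  1.925, -0.413,  0.839, -1.58 ])}
```

View pics/d3.png

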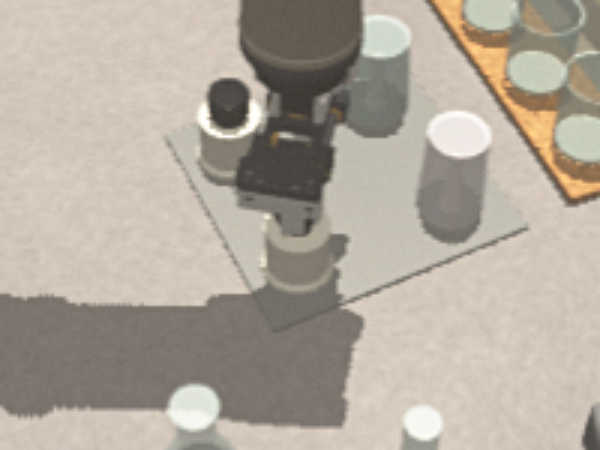

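>>> drive_tool:
  series:
    - [[0,0,0,0,0,0],[0,0,0,0,0,0],[0,0,0,0,0,0],[0,0,0,0,0,0],[-0.05,-0.02,0,0,0,0],[0,0,0,0,0,0]]
  hand: 0.75

```text
time_s: 11.7
eef_pos: [565.4, -180.6, 83.1]
ee_rot: [3.142, 0.0, -0.589]
ft_force: [-0.5, -0.2, -0.2]
width: 0.749
```

```bash
python3 o.py; python3 - <<'E'
from bench import vision
import cv2
for n in("side","wrist"):
    d=vision.grab_frame(n)["img"][:,:,::-1]
    cv2.imwrite(f"pics/{n}4.png",cv2.resize(d[180:330,240:440],None,fx=3,fy=3) if n=="side" else d)
E
```

```text
{'time_s': 11.7, 'eef_pos': array([ 565.434, -180.586,   83.059]), 'ee_rot': array([ 3.142,  0.   , -0.589]), 'ft_force': array([-0.518, -0.242, -0.242]), 'torque': array([ 0.083,  0.142, -0.002]), 'width': 0.7492679199238853, 'q': array([-0.298,  0.512,  0.656,  1.927, -0.413,  0.84 , -1.582])}
```

View pics/wrist4.png

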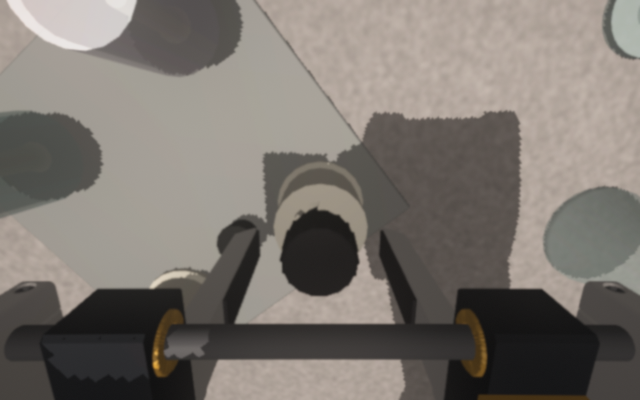

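View pics/side4.png

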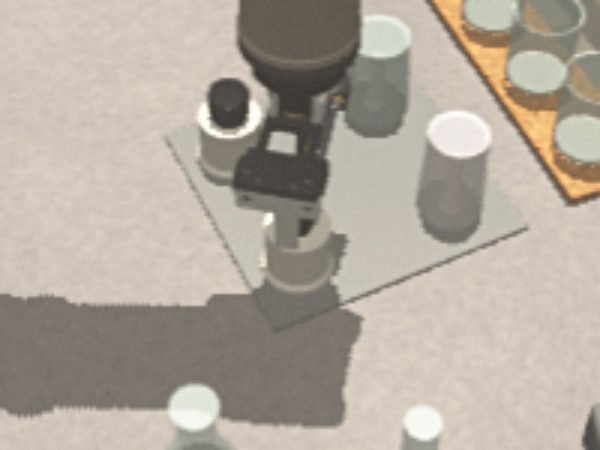

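```bash
python3 - <<'E'
from h import *
from bench import robot, vision
s=robot.observe();w=vision.grab_frame("wrist");T=tcp(s)
g=w["img"].max(2)[200:310,255:385]
m=(g<48).astype(np.uint8)
c,l,st,ce=cv2.connectedComponentsWithStats(m)
i=1+np.argmax(st[1:,4]);print(st[i]+[255,200,0,0,0])
for z in (108,110,112): 
  p=plane(*ray(w,319.7,258,T),z);q=plane(*ray(w,319.7,297,T),z);print(z,p,q, (np.linalg.inv(T)@np.r_[q,1])[:2])
  a=plane(*ray(w,280.5,258,T),z);b=plane(*ray(w,358.5,258,T),z);print(np.linalg.norm(a-b))
E
```

```text
[ 281  209   77   86 4979]
108 [ 566.78539931 -182.0413373   108.        ] [ 547.66403794 -169.28336067  108.        ] [-21.15540106   0.49537704]
40.28812788400704
110 [ 567.63284093 -182.60305753  110.        ] [ 548.75774332 -170.00939071  110.        ] [-19.84291679   0.49152957]
39.76925762995201
112 [ 568.48028256 -183.16477776  112.        ] [ 549.8514487  -170.73542074  112.        ] [-18.53043253   0.48768211]
39.25038737589707
```

>>> drive_tool:
  series:
    - [[0,0,0,0,0,-0.15],[0,0,0,0,0,-0.15],[0,0,0,0,0,-0.15],[0,0,0,0,0,-0.15],[0,0,0,0,0,-0.15],[0,0,0,0,0,-0.15],[0,0,0,0,0,-0.15],[0,0,0,0,0,-0.15]]

```text
time_s: 12.65
eef_pos: [565.5, -180.7, 83.2]
ee_rot: [3.142, 0.0, 0.617]
ft_force: [-0.4, -1.3, -0.3]
width: 0.749
```

>>> drive_tool:
  series:
    - [[0,0,0,0,0,-0.15],[0,0,0,0,0,-0.15],[0,0,0,0,0,-0.15],[0,0,0,0,0,-0.15],[0,0,0,0,0,-0.15],[0,0,0,0,0,-0.15],[0,0,0,0,0,-0.15],[0,0,0,0,0,-0.15]]

```text
time_s: 13.45
eef_pos: [565.5, -180.8, 83.1]
ee_rot: [-3.142, 0.0, 1.817]
ft_force: [-0.3, -0.8, 0.5]
width: 0.75
```

>>> drive_tool:
  series:
    - [[0,0,0,0,0,-0.15],[0,0,0,0,0,-0.15],[0,0,0,0,0,0],[0,0,0,0,0,0]]

```text
time_s: 13.85
eef_pos: [565.5, -180.9, 83.1]
ee_rot: [3.142, -0.0, 2.106]
ft_force: [-0.1, -0.1, -0.6]
width: 0.745
```

```bash
python3 o.py
```

```text
{'time_s': 13.85, 'eef_pos': array([ 565.47 , -180.889,   83.088]), 'ee_rot': array([ 3.142, -0.   ,  2.106]), 'ft_force': array([-0.136, -0.073, -0.557]), 'torque': array([ 0.028, -0.005,  0.026]), 'width': 0.7450454649352457, 'q': array([ 0.207,  0.431, -0.008,  1.897,  0.004,  0.813,  0.732])}
```

Regrasp now. There are about 2.5 rad left to turn.

>>> drive_tool:
  series:
    - [[0,0,0,0,0,0],[0,0,0,0,0,0],[0,0,0,0,0,0],[0,0,0,0,0,0],[0,0,0,0,0,0],[0,0,0,0,0,0]]
  hand: 0

```text
time_s: 14.45
eef_pos: [565.6, -180.6, 83.1]
ee_rot: [3.142, -0.0, 2.111]
ft_force: [0.3, 1.0, -0.1]
width: 0.419
```

>>> drive_tool:
  series:
    - [[0,0,0.02,0,0,0.1],[0,0,0.025,0,0,0.1],[0,0,0.02,0,0,0.1],[0,0,0.025,0,0,0.1],[0,0,0.02,0,0,0.1],[0,0,0.025,0,0,0.1],[0,0,0.02,0,0,0.1],[0,0,0,0,0,0]]

```text
time_s: 15.25
eef_pos: [565.9, -180.8, 81.7]
ee_rot: [3.141, 0.0, 1.409]
ft_force: [2.6, -1.3, -1.0]
width: 0.418
```

```bash
python3 o.py
```

```text
{'time_s': 15.25, 'eef_pos': array([ 565.905, -180.791,   81.666]), 'ee_rot': array([3.141, 0.   , 1.409]), 'ft_force': array([ 2.603, -1.267, -0.983]), 'torque': array([-0.268, -0.507, -0.004]), 'width': 0.41793653944781134, 'q': array([ 0.078,  0.437,  0.155,  1.906, -0.09 ,  0.805,  0.12 ])}
```

>>> drive_tool:
  series:
    - [[0,0.02,0.025,0,0,0.1],[0,0,0.02,0,0,0.1],[0,0,0.025,0,0,0.1],[0,0,0.02,0,0,0.1],[0,0,0.025,0,0,0.1],[0,0,0.02,0,0,0.1],[0,0,0.025,0,0,0.1],[0,0,0,0,0,0]]

```text
time_s: 16.05
eef_pos: [566.2, -181.0, 80.1]
ee_rot: [3.141, -0.0, 0.712]
ft_force: [3.4, -2.4, -1.0]
width: 0.421
```

```bash
python3 o.py
```

```text
{'time_s': 16.05, 'eef_pos': array([ 566.202, -181.046,   80.119]), 'ee_rot': array([ 3.141, -0.   ,  0.712]), 'ft_force': array([ 3.353, -2.377, -1.043]), 'torque': array([-0.751, -0.821,  0.003]), 'width': 0.42082796041443815, 'q': array([-0.051,  0.452,  0.322,  1.914, -0.193,  0.804, -0.484])}
```

>>> drive_tool:
  series:
    - [[0,0.03,0.025,0,0,0.1],[0,0,0.02,0,0,0.1],[0,0,0.025,0,0,0.1],[0,0,0.02,0,0,0.1],[0,0,0.025,0,0,0.1],[0,0,0.02,0,0,0.1],[0,0,0,0,0,0]]

```text
time_s: 16.75
eef_pos: [566.1, -181.3, 78.7]
ee_rot: [3.141, -0.0, 0.113]
ft_force: [2.0, -4.2, -0.3]
width: 0.42
```

>>> drive_tool:
  series:
    - [[0,0,0.025,0,0,0.1],[0,0,0.02,0,0,0.1],[0,0,0.025,0,0,0.1],[0,0,0.02,0,0,0.1],[0,0,0.025,0,0,0.1],[0,0,0,0,0,0],[0,0,0,0,0,0]]

```text
time_s: 17.45
eef_pos: [566.0, -181.3, 77.5]
ee_rot: [3.141, -0.0, -0.383]
ft_force: [1.9, -4.3, -0.4]
width: 0.42
```

```bash
python3 o.py;python3 - <<'E'
from bench import vision
import cv2,numpy as np
for n in("side","scene","wrist"):
    d=vision.grab_frame(n)["img"][:,:,::-1];cv2.imwrite(f"pics/{n}5.png",d)
a=cv2.imread('pics/scene5.png')[190:310,235:395];b=cv2.imread('pics/side5.png')[180:300,280:440]
cv2.imwrite('pics/z5.png',np.hstack([cv2.resize(x,(400,300)) for x in(a,b)]))
E
```

```text
{'time_s': 17.45, 'eef_pos': array([ 566.   , -181.349,   77.487]), 'ee_rot': array([ 3.141, -0.   , -0.383]), 'ft_force': array([ 1.922, -4.316, -0.412]), 'torque': array([-1.266, -0.49 , -0.018]), 'width': 0.42018862901400555, 'q': array([-0.254,  0.506,  0.596,  1.927, -0.38 ,  0.822, -1.407])}
```

View pics/wrist5.png

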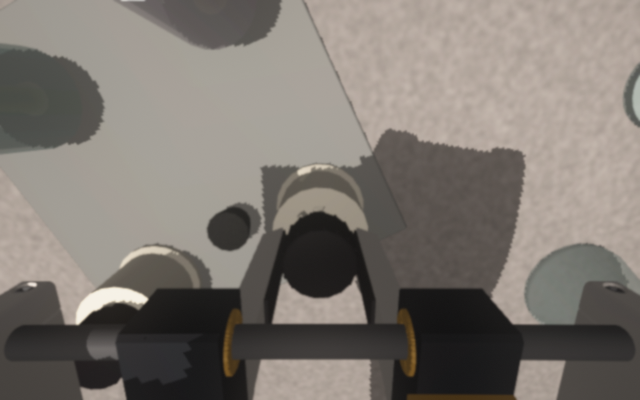

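View pics/z5.png

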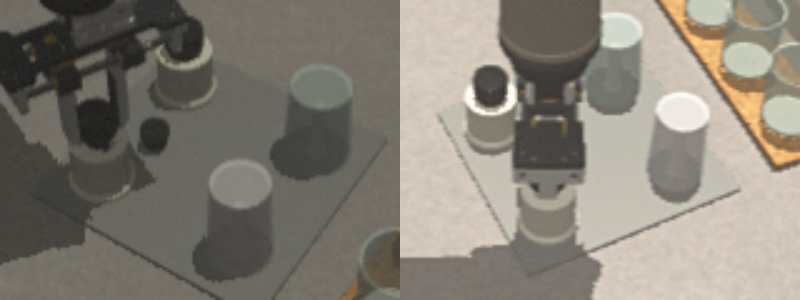

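The wrist view shows the head held evenly between both fingers at (320,255). In the scene view the head top has dropped about 5 px, which matches roughly 21 mm. The cups, stopper and bolt_b haven't moved. Handing in.

```bash
python3 -c "
from bench import finish_job,robot
s=robot.observe();print(abs(s['joint_vel']).max());print(finish_job())"
```

```text
0.002412443532404768
the job is handed in; nothing more can be done
None
```

The loose bolt is dropped into its thread, turned forward about one full turn, and the gripper is still holding its head. I handed the job in at about 17.5 s of the 64 s allowed.

**What I did**
- **Backward turn:** I gripped the head from above and turned it anticlockwise about 1.6 rad under light downward pressure, until the support force vanished.
- **Drop:** I followed the bolt down until it seated. The tool went down 6.9 mm, against the 7 mm expected.
- **Forward turn:** I turned it clockwise about 6.3 rad at the thread's pitch. This took two strokes with one regrasp, because the last joint couldn't cover the whole turn.

**Last checks**
- **Depth:** the tool is 13.8 mm below the dropped height, so I estimate the bolt's tip at about 14 mm above the bench. The camera views agree with that, but I did not measure the tip directly.
- **Grip:** the opening is 39.5 mm on the 40 mm head, with the grip set to 35 N. The arm was still.
- **Forces:** vertical force is near zero. A sideways force of about 4–5 N remained on the tool because the grip was slightly off centre. The largest sideways force I read during the job was about 9 N.
- **Other things:** the cups, stopper and bolt_b looked unmoved in the final pictures. I did not measure their positions again, and I did not look specifically at the flask, bottle, jar and cylinder; nothing came near them.

**Where checks disagreed:** the cameras differed by 2–4 mm on where the bolt's axis is. I went by the wrist camera and then the measured forces.

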